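# Set out the cuvette-rinsing tray

## Task

Set out the tray for rinsing cuvettes, everything upright and centred on its ringed place: the cuvette strip in the place immediately left of the tissue box, the beaker in the place immediately right of the tissue box, and the vial in the place immediately left of the tape roll (left and right as the robot sees them). Cover the beaker with the petri dish, set level and centred on its rim, and let go of everything. Tip nothing over on the way, and leave the tissue box, the tape roll, the marker and the screwdriver where they lie.

Things in the scene. Friction and masses are not known exactly. Their poses are not given: they have to be found in the camera images.
- tray: flat grey tray fixed on the bench, 230 (its x) by 330 mm (its y), rim 9 mm, floor 5 mm above the bench; origin centre of underside, x away from the robot, y to its left, turned up to 15 degrees. Six round places 72 mm across, marked by flat dark rings (no height): centres at x = -50 (front row) and +50 mm (back row), y = +100 (left), 0, -100 mm (right); the middle ones are taken
- tissue_box: small flat loose box, 40x46x11 mm, blue with a white lid, in the middle place of one row of the tray; origin at the centre of its underside; stays where it is
- tape_roll: loose roll of tan tape lying flat, 66 mm across, 19 mm high, in the middle place of the other row of the tray; origin at the centre of its underside; stays where it is
- strip_center (a point): centre (half-way up, 22.5 mm above its foot) of a standing clear plastic strip of four square cuvettes moulded side by side, 13 mm thick (its x), 51 mm long (its y), 45 mm high, 18 g; loose; its z axis points up
- beaker_center (a point): centre (half-way up, 33.5 mm above its foot) of an empty clear beaker, 52 mm across, 67 mm high; loose, stands upright; its flat rim carries the dish; its z axis points up
- dish_center (a point): centre (half-way up, 7 mm above its underside) of a round flat closed petri dish with its cover on, in one rigid piece, 62 mm across at its widest (58 mm at the height to grip), 14 mm high; loose, starts flat on the bench; its z axis points up
- vial_center (a point): centre (half-way up, 28 mm above its foot) of a small glass sample vial with a black screw cap, 23 mm across, 56 mm high; loose, stands upright; its z axis points up
- marker: bystander: marker pen lying on the bench beyond the loose things, 16x126x16 mm, long along its y; origin at the centre of its underside; stays where it is
- screwdriver: bystander: small red-handled screwdriver lying on the bench on the robot's side of the loose things, 24x151x22 mm, long along its y; origin at the centre of its underside; stays where it is
Not all that is in view belongs to the job. Of the things that look like the part that bears beaker_center, the smallest one is meant.

How it is judged:
By the outcome, as a careful person would: the job done as asked, in the order asked, and still so for the second after the job is handed in, with the robot touching nothing.
It also fails if it takes over 125 s, if anything falls off the work surface, if the arm or the gripper's body presses on something with over 40 N, if the wrist force passes 120 N, or if a joint passes its speed limit or range.

## Robot

A 7-joint arm with a two-finger parallel gripper is mounted at the origin on a cart in front of the work surface, level with it; the furniture and walls round the work are solid. World frame = base frame: x ahead of the robot, y to its left, z up, the work surface at z = 0. Lengths are in mm, angles in rad, forces in N, time in s.
With the tool pointing down it reaches from about 400 to 875 mm from the base axis. Payload 19.3 kg.
Tool frame: the origin (TCP) lies between the finger pads; the fingertips stand 14 mm ahead of it and the grasp point (between the pads) lies 5 mm behind it; z points along the fingers, y is the line along which they close (so a half turn about z gives the same grasp; the last joint's range is limited). The gripper opens to 85 mm and grips with 20 to 120 N. Pads are 22 mm wide; open, the fingers measure 114 mm over their backs; the gripper's body (76 mm by 85 mm) begins 54 mm behind the grasp point. The pads swing forward as they close: fully open they stand 13 mm farther back than shut.
Start: joints at [-1.355, 0.521, -0.036, 1.599, 0.021, 1.021, -0.113], TCP at [176.222, 599.634, 245.291] pointing down, gripper open.
Joint ranges: [-2.91, 2.91], [-0.3, 2.13], [-1.5, 1.42], [0.17, 2.43], [-1.26, 4.41], [0.16, 1.93], [-2.52, 2.52]. Speed limits (rad/s): [1.89, 1.89, 2.39, 2.39, 3.01, 3.01, 3.01].

## Interface

Orientations are given as a rotation vector (axis times angle).
In Python, from plant import manip gives the robot as it stands.
- The arm moves only by the tool apply_moves, never from a script. Its arguments are lists of equal length, an entry for each row: "turn": the turn, a rotation vector about the tool's x, y, z in rad, a list of three; "xyz": the shift along the tool's x, y, z in mm, a list of three; "fingers": the closure in counts, from 0 (fully open) to 255 (shut). In form: {"turn": [[wx, wy, wz], ...], "xyz": [[dx, dy, dz], ...], "fingers": [fingers, ...]}. A call has 1 to 5 rows; each row is the pose to reach, as a shift and turn from the pose commanded when the call began, along the tool's axes at that moment; what a row does not reach only later rows make up. A row lasts 1/8 s, in which the tool goes at most 62.5 mm and 10.7 degrees, less where a joint would pass 70% of its speed; a pose out of reach is approached as far as the arm can. A call with a gripper value outside its range is refused whole. The fingers move at their own pace and stop on an object; "force" is the grip in N (left out, the last holds). Time passes only in rows, so rows that repeat a pose let the fingers close. It gives the time, the measured TCP pose, the force, the opening and the grip force at its end, in the units of the state.
- manip.get_obs(): the state, without advancing time (a new reading comes with each control period).
- manip.capture(name): name is "side" or "top"; returns the picture (384x512x3 uint8, blue, green, red); there is no depth.
- manip.calibration(name): a dict with "camera_matrix" (3x3 intrinsics, pixels), "xyz" and "attitude" of the camera in the world. Camera axes: x right, y down, z forward; pixel columns grow to the right and rows downward; lengths in mm; the calibration is good to about 2 mm. A picture is of the moment at which its call begins. calibration takes no time and is no camera call.
- manip.finish_job(): hands the job in; it is judged then, once.
The state is a dict: "time": time; "joints": joint angles; "joint_velocities": joint speeds; "joint_efforts": joint torques, N m; "tool_pos": TCP position; "ee_rot": TCP orientation; "wrist_force": force on the tool from outside, world axes, zero at the start; "moment": the same for the moment, N m; "opening": opening from 0.0 (shut) to 1.0 (fully open); "finger_force": force on a finger pad.
Only numpy, scipy, OpenCV 4.12 (cv2) and the standard library are available. Lean on these libraries where they do the work, as an engineer would, in place of code of your own. Each camera call takes 0.05 s, during which the arm holds its last target. There are 200 camera calls.

## Working session

There is one attempt and no reset: what is moved stays moved. The work goes in short steps, Python scripts to look and compute and a tool call to move; the robot and the scene stay as the last step left them, time stands still between calls to the robot, and variables do not carry over. Pictures are saved under pics/ and viewed, at most 14 in all, crops included, and the job is handed in when it is done.

Besides the shell and the picture viewer there is one more tool, called after ">>>" by a JSON object that holds its "name" and its "arguments". apply_moves: Moves the arm, as the interface text tells. Its arguments: {"type":"object","properties":{"turn":{"type":"array","items":{"type":"array","items":{"type":"number"}}},"xyz":{"type":"array","items":{"type":"array","items":{"type":"number"}}},"fingers":{"type":"array","items":{"type":"number"}},"force":{"type":"number"}},"required":["turn","xyz","fingers"]}

```bash
mkdir -p pics
python3 - <<'E'
from plant import manip
import cv2
o=manip.get_obs();print(o['tool_pos'],o['ee_rot'],o['time'])
for n in('top','side'):
    cv2.imwrite(f'pics/{n}0.png',cv2.resize(manip.capture(n),(800,600),interpolation=cv2.INTER_CUBIC));print(manip.calibration(n))
E
```

```text
[176.15749842 599.34834093 244.75321012] [-4.47514379e-01 -3.10943588e+00  1.65047914e-03] 0.0
{'camera_matrix': array([[376.82421109,   0.        , 246.27968906],
       [  0.        , 376.82421109, 187.5117176 ],
       [  0.        ,   0.        ,   1.        ]]), 'xyz': array([ 426.23294607, -112.90694977,  887.78956786]), 'attitude': array([-2.15314048,  2.15400909, -0.12098757])}
{'camera_matrix': array([[367.68474484,   0.        , 250.81643923],
       [  0.        , 367.68474484, 197.740847  ],
       [  0.        ,   0.        ,   1.        ]]), 'xyz': array([ 251.74463476, -773.53250671,  533.41180077]), 'attitude': array([-2.13644   ,  0.43639698, -0.24153467])}
```

View pics/top0.png

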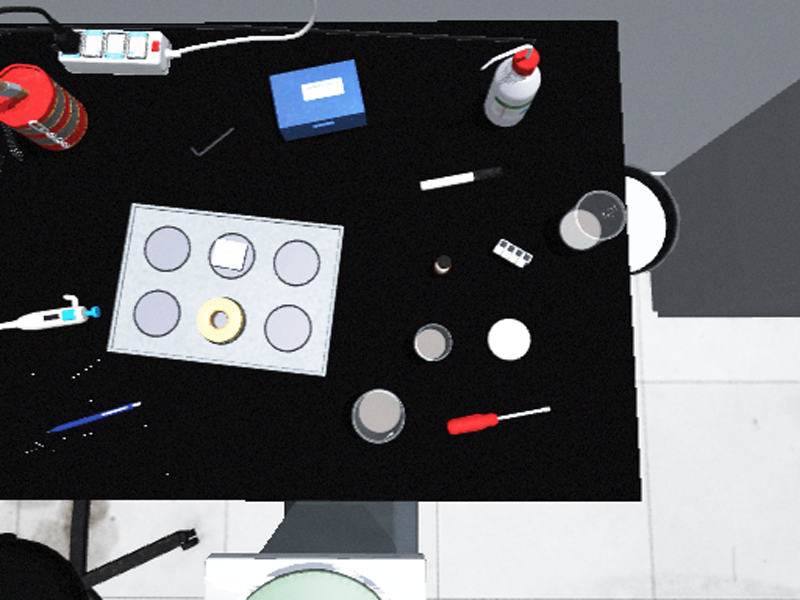

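View pics/side0.png

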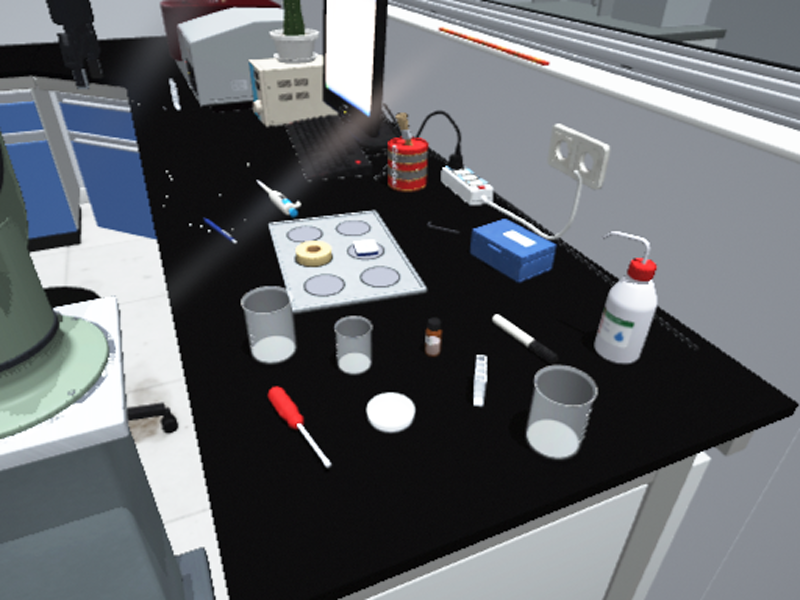

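The top view has the robot at the bottom (up is +x, left is +y). The tissue box is in the back row at (232,254) and the tape roll in the front row at (220,320). The smallest beaker is at (433,342), the dish at (509,340), the vial at (443,265) and the strip at (513,252). Next I'll enlarge those areas.

```bash
cat > h.py <<'E'
import numpy as np,cv2
from plant import manip
from scipy.spatial.transform import Rotation as R
def ray(n,p):
    c=manip.calibration(n);K=c['camera_matrix'];M=R.from_rotvec(c['attitude']).as_matrix()
    d=M@np.linalg.inv(K)@np.array([p[0],p[1],1.]);return np.array(c['xyz']),d
def world(n,p,z):
    o,d=ray(n,p);return (o+d*(z-o[2])/d[2])
def proj(n,X):
    c=manip.calibration(n);M=R.from_rotvec(c['attitude']).as_matrix()
    q=c['camera_matrix']@(M.T@(np.asarray(X,float)-c['xyz']));return q[:2]/q[2]
def crop(n,x0,y0,w,h,f,out):
    im=manip.capture(n)[y0:y0+h,x0:x0+w]
    cv2.imwrite(out,cv2.resize(im,None,fx=f,fy=f,interpolation=cv2.INTER_CUBIC))
E
python3 - <<'E'
from h import *
crop('top',255,145,100,90,6,'pics/c1.png')
crop('top',65,125,160,120,5,'pics/c2.png')
for nm,p in dict(tl=(133,204),tr=(343,227),br=(326,375),bl=(108,350)).items():
    print(nm,world('top',np.array(p)*.64,9).round(1))
crop('side',155,190,170,120,4.7,'pics/c3.png')
E
```

```text
tl [672.6 283.6   9. ]
tr [635.8 -40.2   9. ]
br [412. -17.   9.]
bl [448.9 309.3   9. ]
```

View pics/c1.png

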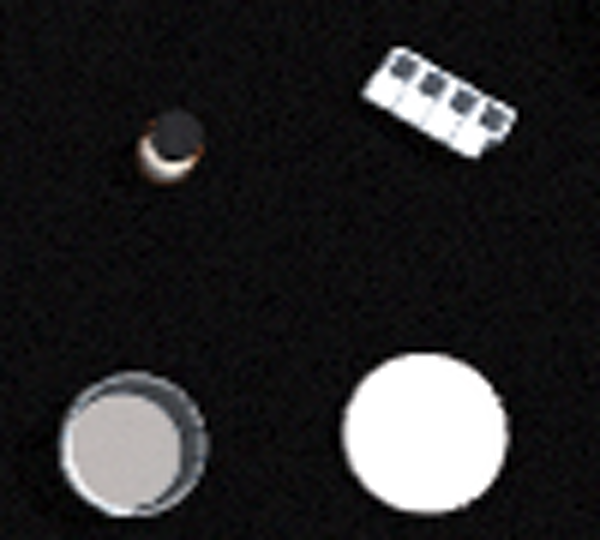

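View pics/c2.png

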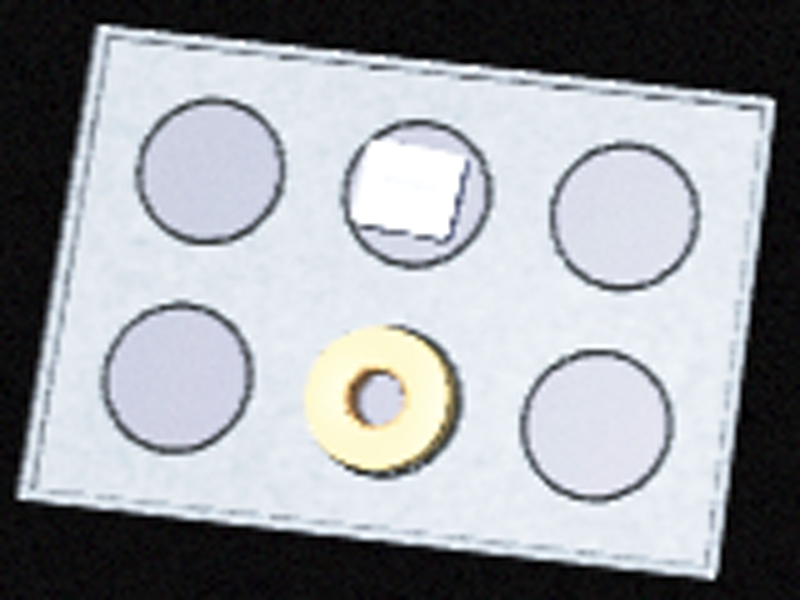

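View pics/c3.png

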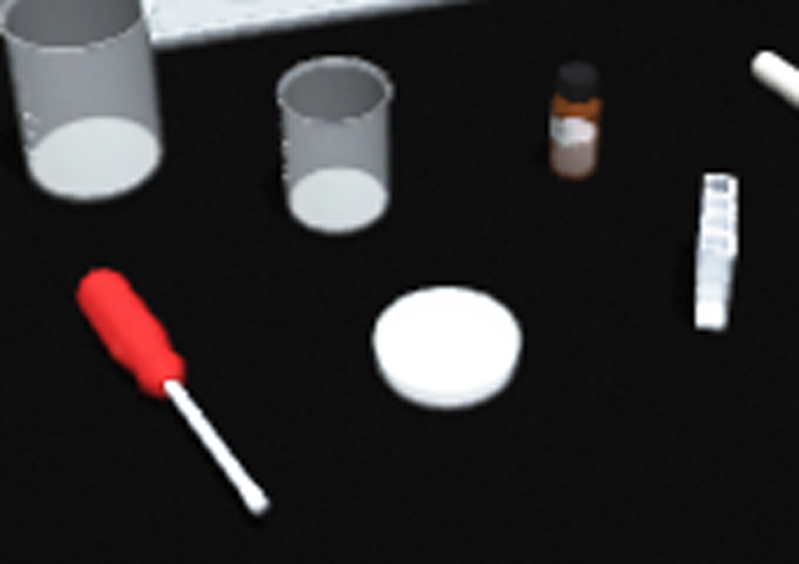

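In crop 1 the beaker rim centre is at (135,443), the vial cap at (177,135), the strip's mouths run from (405,66) to (493,117), and the dish centre is at (425,433). In crop 2 the ring centres are back-left (211,171), back-right (624,216), front-left (177,378) and front-right (596,426). Crop 3 shows everything upright from the side: beaker rim centre (335,91), vial cap top (577,72), strip top (720,182..235), dish top (447,340).

Run:
```python
from h import *
nat=lambda p,f,x0,y0:((p[0]+.5)/f-.5+x0,(p[1]+.5)/f-.5+y0)
for nm,p,z in [('beaker',(135.5,443),67),('vial',(177,135),56),('strip',(449,92),45),('stripA',(405,66),45),('stripB',(493,117),45),('dish',(425,433),14)]:
    print(nm,world('top',nat(p,6,255,145),z).round(1))
for nm,p,z in [('beaker',(335,91),67),('vial',(577,72),56),('dish',(447,341),14)]:
    print('side',nm,world('side',nat(p,4.7,155,190),z).round(1))
P=[world('top',nat(p,5,65,125),5)[:2] for p in [(211,171),(624,216),(177,378),(596,426),(417,194)]]
L=np.array([(50,100),(50,-100),(-50,100),(-50,-100),(50,0)])
Pc=np.mean(P,0)-0;A=L-L.mean(0);B=np.array(P)-Pc
th=np.arctan2((A[:,0]*B[:,1]-A[:,1]*B[:,0]).sum(),(A*B).sum());c,s=np.cos(th),np.sin(th)
Q=np.array([[c,-s],[s,c]]);t=Pc-Q@L.mean(0)
print('tray',t,th);print((L@Q.T+t).round(1),(np.array(P)).round(1))
print(R.from_rotvec(manip.get_obs()['ee_rot']).as_matrix().round(3))
```

```text
beaker [ 459.5 -171.7   67. ]
vial [ 574.4 -189.1   56. ]
strip [ 592.7 -293.    45. ]
stripA [ 602.8 -276.7   45. ]
stripB [ 583.1 -309.3   45. ]
dish [ 465.4 -286.9   14. ]
side beaker [ 459.1 -167.3   67. ]
side vial [ 575.6 -183.    56. ]
side dish [ 464.5 -285.6   14. ]
tray [543.35261107 136.21210618] -0.11305983523320451
[[604.3 229.9]
 [581.8  31.2]
 [505.  241.2]
 [482.4  42.5]
 [593.  130.6]] [[604.3 229.7]
 [582.1  31.4]
 [504.9 241.2]
 [482.2  42.7]
 [592.9 130.5]]
[[-0.959  0.282 -0.   ]
 [ 0.282  0.959 -0.   ]
 [-0.    -0.    -1.   ]]
```

```bash
cat >> h.py <<'E'
def go(*targets):
    """targets (x,y,z,psi): print turn/xyz relative to current pose"""
    o=manip.get_obs();M=R.from_rotvec(o['ee_rot'])
    ps=lambda m:np.arctan2(-m[1,0],-m[0,0])
    print('t',o['time'],'pos',o['tool_pos'].round(1),'psi',round(ps(M.as_matrix()),3),'F',np.round(o['wrist_force'],1),'open',round(o['opening'],3),'ff',o['finger_force'])
    for x,y,z,p in targets:
        T=R.from_matrix([[-np.cos(p),-np.sin(p),0],[-np.sin(p),np.cos(p),0],[0,0,-1]])
        # columns: x=(-c,-s,0), y=(-s,c,0), z=(0,0,-1)
        print((M.inv()*T).as_rotvec().round(3).tolist(), M.inv().apply(np.array([x,y,z])-o['tool_pos']).round(1).tolist())
E
python3 - <<'E'
from h import *
go((330,520,230,-.7),(500,330,220,-1.2))
E
```

```text
t 0.25 pos [176.2 599.5 245. ] psi -0.286 F [-0.5 -0.2  0.1] open 1.002 ff 0.0
[-0.0, 0.0, 0.414] [-170.0, -32.9, 15.1]
[-0.0, 0.0, 0.914] [-386.6, -167.3, 25.1]
```

>>> {"name": "apply_moves", "arguments": {"turn": [[0,0,0.18],[0,0,0.36],[0,0,0.54],[0,0,0.72],[0,0,0.9]], "xyz": [[-60,-10,5],[-120,-20,10],[-170,-35,15],[-225,-65,18],[-280,-95,20]], "fingers": [0,0,0,0,0], "force": 25}}

```text
time: 0.88
tool_pos: [419.0, 428.4, 225.2]
ee_rot: [1.763, 2.6, 0.0]
wrist_force: [-0.1, 0.2, -0.5]
opening: 1.0
finger_force: 0.0
```

Run:
```python
from h import *
go((600,150,210,-1.6),(610,-100,200,-1.9),(593,-293,150,-2.114))
```

```text
t 0.875 pos [419.  428.4 225.2] psi -1.192 F [-0.1  0.2 -0.5] open 1.0 ff 0.0
[0.0, 0.0, 0.408] [-325.6, 65.1, 15.2]
[0.0, -0.0, 0.708] [-561.5, -18.2, 25.2]
[0.0, -0.0, 0.922] [-734.5, -105.4, 75.2]
```

>>> {"name": "apply_moves", "arguments": {"turn": [[0,0,0.1],[0,0,0.2],[0,0,0.3],[0,0,0.35],[0,0,0.41]], "xyz": [[-60,12,3],[-120,24,6],[-180,36,9],[-240,48,12],[-300,58,15]], "fingers": [0,0,0,0,0]}}

```text
time: 1.5
tool_pos: [585.1, 172.0, 210.3]
ee_rot: [-2.251, -2.192, -0.0]
wrist_force: [0.6, 0.6, 0.2]
opening: 1.004
finger_force: 0.0
```

Run:
```python
from h import *
go((610,-100,200,-1.9),(593,-293,150,-2.114))
```

```text
t 1.5 pos [585.1 172.  210.3] psi -1.597 F [0.6 0.6 0.2] open 1.004 ff 0.0
[0.0, -0.0, 0.303] [-271.2, 32.1, 10.2]
[0.0, -0.0, 0.517] [-464.6, 20.2, 60.2]
```

>>> {"name": "apply_moves", "arguments": {"turn": [[0,0,0.12],[0,0,0.24],[0,0,0.36],[0,0,0.45],[0,0,0.517]], "xyz": [[-60,10,2],[-120,17,5],[-180,24,8],[-240,28,10],[-300,30,15]], "fingers": [0,0,0,0,0]}}

```text
time: 2.12
tool_pos: [606.7, -128.9, 195.3]
ee_rot: [2.737, 1.543, 0.001]
wrist_force: [0.9, 0.6, 0.6]
opening: 1.001
finger_force: 0.0
```

Run:
```python
from h import *
go((593,-293,100,-2.114),(593,-293,26,-2.114))
```

```text
t 2.125 pos [ 606.7 -128.9  195.3] psi -2.115 F [0.9 0.6 0.6] open 1.001 ff 0.0
[0.0, -0.0, -0.001] [-147.6, 73.2, 95.3]
[0.0, -0.0, -0.001] [-147.6, 73.2, 169.3]
```

>>> {"name": "apply_moves", "arguments": {"turn": [[0,0,0],[0,0,0],[0,0,0],[0,0,0],[0,0,0]], "xyz": [[-45,23,25],[-90,46,45],[-130,65,70],[-147.6,73.2,90],[-147.6,73.2,100]], "fingers": [90,90,90,90,90]}}

```text
time: 2.75
tool_pos: [592.2, -292.9, 94.1]
ee_rot: [-2.736, -1.542, 0.002]
wrist_force: [-0.4, 0.8, 1.0]
opening: 0.649
finger_force: 0.0
```

Run:
```python
from h import *
crop('side',250,170,130,110,5,'pics/s1.png')
go((593,-293,26,-2.114))
```

```text
t 2.8 pos [ 592.4 -291.1   93.3] psi -2.114 F [-0.2 -0.1 -1.9] open 0.648 ff 0.0
[-0.002, 0.0, 0.0] [-1.3, 1.6, 67.3]
```

View pics/s1.png

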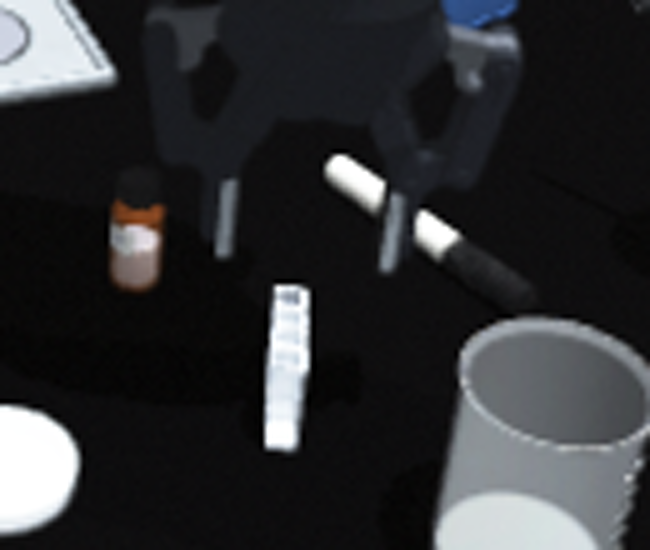

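The side view shows the open fingers either side of the strip: tips near (226,258) and (388,272), strip top centre about (290,325).

Run:
```python
from h import *
n=lambda p:((p[0]+.5)/5-.5+250,(p[1]+.5)/5-.5+170)
print(world('side',n((290,325)),45), world('side',n((307,265)),93.3-14+5))
go()
```

```text
[ 593.05044759 -287.4666716    45.        ] [ 590.59927144 -297.38460138   84.3       ]
t 2.8 pos [ 592.4 -291.1   93.3] psi -2.114 F [-0.2 -0.1 -1.9] open 0.648 ff 0.0
```

>>> {"name": "apply_moves", "arguments": {"turn": [[0,0,0],[0,0,0],[0,0,0],[0,0,0],[0,0,0]], "xyz": [[0,0,30],[0,0,50],[0,0,67],[0,0,67],[0,0,67]], "fingers": [90,90,90,90,130]}}

```text
time: 3.42
tool_pos: [593.6, -291.5, 29.0]
ee_rot: [2.734, 1.545, 0.001]
wrist_force: [-0.1, -0.3, 0.3]
opening: 0.495
finger_force: 0.0
```

>>> {"name": "apply_moves", "arguments": {"turn": [[0,0,0],[0,0,0],[0,0,0],[0,0,0],[0,0,0]], "xyz": [[0,0,0],[0,0,0],[0,0,0],[0,0,0],[0,0,0]], "fingers": [230,230,230,230,230]}}

```text
time: 4.05
tool_pos: [593.6, -291.4, 28.9]
ee_rot: [2.735, 1.545, 0.001]
wrist_force: [-0.2, 1.5, 6.6]
opening: 0.141
finger_force: 31.0
```

>>> {"name": "apply_moves", "arguments": {"turn": [[0,0,0],[0,0,0],[0,0,0],[0,0,0],[0,0,0]], "xyz": [[0,0,0],[0,0,0],[0,0,-10],[0,0,-30],[0,0,-60]], "fingers": [230,230,230,230,230]}}

```text
time: 4.68
tool_pos: [593.0, -291.3, 89.7]
ee_rot: [-2.735, -1.545, 0.001]
wrist_force: [0.1, -0.3, 0.3]
opening: 0.138
finger_force: 30.1
```

Run:
```python
from h import *
go((610,-60,150,-1.68),(604.5,230,150,-1.684),(604.5,230,36,-1.684))
```

```text
t 4.675 pos [ 593.  -291.3   89.7] psi -2.113 F [ 0.1 -0.3  0.3] open 0.138 ff 30.072110727023755
[-0.0, 0.0, -0.433] [206.9, -104.9, -60.3]
[-0.0, 0.0, -0.429] [452.5, -259.2, -60.3]
[-0.0, 0.0, -0.429] [452.5, -259.2, 53.7]
```

>>> {"name": "apply_moves", "arguments": {"turn": [[0,0,-0.08],[0,0,-0.17],[0,0,-0.26],[0,0,-0.34],[0,0,-0.42]], "xyz": [[45,-23,-20],[95,-52,-40],[140,-80,-60],[190,-110,-60],[240,-137,-60]], "fingers": [230,230,230,230,230]}}

```text
time: 5.3
tool_pos: [599.8, -13.2, 150.2]
ee_rot: [2.349, 2.084, 0.002]
wrist_force: [1.3, -0.4, 0.2]
opening: 0.138
finger_force: 30.0
```

Run:
```python
from h import *
go((604.5,231.7,150,-1.684),(604.5,231.7,36,-1.684))
```

```text
t 5.3 pos [599.8 -13.2 150.2] psi -1.69 F [ 1.3 -0.4  0.2] open 0.138 ff 30.038442211953225
[0.002, -0.0, -0.006] [243.7, -24.5, 0.3]
[0.002, -0.0, -0.006] [243.7, -24.7, 114.3]
```

>>> {"name": "apply_moves", "arguments": {"turn": [[0,0,0],[0,0,0],[0,0,0],[0,0,0],[0,0,0]], "xyz": [[58,-6,0],[115,-12,0],[170,-18,0],[220,-23,0],[243.7,-24.5,20]], "fingers": [230,230,230,230,230]}}

```text
time: 5.92
tool_pos: [605.4, 233.7, 130.6]
ee_rot: [2.349, 2.085, 0.006]
wrist_force: [-0.7, 0.3, -0.4]
opening: 0.144
finger_force: 30.0
```

>>> {"name": "apply_moves", "arguments": {"turn": [[0,0,0],[0,0,0],[0,0,0],[0,0,0],[0,0,0]], "xyz": [[0,0,25],[0,0,50],[0,0,70],[0,0,85],[0,0,85]], "fingers": [230,230,230,230,230]}}

```text
time: 6.55
tool_pos: [604.8, 229.6, 42.8]
ee_rot: [-2.353, -2.081, 0.002]
wrist_force: [-0.0, 0.3, 0.6]
opening: 0.141
finger_force: 30.0
```

Run:
```python
from h import *
go((604.5,231.7,34,-1.684))
```

```text
t 6.55 pos [604.8 229.6  42.8] psi -1.693 F [-0.   0.3  0.6] open 0.141 ff 30.04069041890034
[-0.001, 0.001, -0.009] [2.1, -0.5, 8.8]
```

>>> {"name": "apply_moves", "arguments": {"turn": [[0,0,0],[0,0,0],[0,0,0]], "xyz": [[0,0,3],[0,0,5],[0,0,5]], "fingers": [230,230,230]}}

```text
time: 6.92
tool_pos: [605.1, 229.9, 38.5]
ee_rot: [2.353, 2.082, 0.0]
wrist_force: [-1.0, 0.7, -0.1]
opening: 0.14
finger_force: 30.0
```

Run:
```python
from h import *
for _ in range(3):
    go((604.5,231.7,34,-1.684)); manip.capture('side')
```

```text
t 6.925 pos [605.1 229.9  38.5] psi -1.693 F [-1.   0.7 -0.1] open 0.14 ff 30.041180561001966
[0.0, -0.0, -0.009] [1.7, -0.9, 4.5]
t 6.975 pos [605.1 229.9  38.6] psi -1.693 F [ 0.3  0.4 -1. ] open 0.137 ff 30.041433862497797
[0.0, -0.0, -0.009] [1.7, -0.8, 4.6]
t 7.025 pos [605.1 229.9  38.6] psi -1.693 F [-0.6  0.3  0.2] open 0.14 ff 30.040920673518485
[0.0, -0.0, -0.009] [1.7, -0.8, 4.6]
```

>>> {"name": "apply_moves", "arguments": {"turn": [[0,0,0],[0,0,0],[0,0,0],[0,0,0],[0,0,0]], "xyz": [[1.7,-0.8,1],[1.7,-0.8,3],[1.7,-0.8,4.5],[1.7,-0.8,5],[1.7,-0.8,5]], "fingers": [230,230,230,230,230]}}

```text
time: 7.7
tool_pos: [604.4, 231.7, 33.9]
ee_rot: [-2.353, -2.082, -0.0]
wrist_force: [-4.0, 0.1, 13.4]
opening: 0.141
finger_force: 31.8
```

>>> {"name": "apply_moves", "arguments": {"turn": [[0,0,0],[0,0,0],[0,0,0],[0,0,0],[0,0,0]], "xyz": [[0,0,0],[0,0,0],[0,0,0],[0,0,0],[0,0,0]], "fingers": [195,180,165,150,150]}}

```text
time: 8.32
tool_pos: [604.4, 231.6, 33.3]
ee_rot: [2.353, 2.082, -0.0]
wrist_force: [0.5, 0.5, 0.0]
opening: 0.411
finger_force: 0.0
```

>>> {"name": "apply_moves", "arguments": {"turn": [[0,0,0],[0,0,0],[0,0,0],[0,0,0],[0,0,0]], "xyz": [[0,0,-15],[0,0,-40],[0,0,-80],[0,0,-120],[0,0,-140]], "fingers": [150,150,150,150,100]}}

```text
time: 8.95
tool_pos: [605.2, 231.8, 176.4]
ee_rot: [2.352, 2.081, 0.005]
wrist_force: [0.1, 0.1, 0.3]
opening: 0.6
finger_force: 0.0
```

Run:
```python
from h import *
go((560,30,180,-1.75),(459.5,-171.7,130,-1.93))
```

```text
t 8.95 pos [605.2 231.8 176.4] psi -1.693 F [0.1 0.1 0.3] open 0.6 ff 0.0
[0.002, -0.002, 0.057] [-205.8, -20.2, -4.0]
[0.002, -0.002, 0.237] [-418.3, -95.5, 45.5]
```

>>> {"name": "apply_moves", "arguments": {"turn": [[0,0,0.04],[0,0,0.08],[0,0,0.13],[0,0,0.18],[0,0,0.237]], "xyz": [[-60,-8,0],[-120,-18,0],[-180,-32,0],[-238,-48,0],[-296,-62,10]], "fingers": [50,0,0,0,0]}}

```text
time: 9.57
tool_pos: [506.1, -56.2, 163.9]
ee_rot: [2.583, 1.787, 0.002]
wrist_force: [1.0, -0.0, -0.2]
opening: 0.999
finger_force: 0.0
```

Run:
```python
from h import *
go((459.5,-171.7,130,-1.93))
```

```text
t 9.575 pos [506.1 -56.2 163.9] psi -1.931 F [ 1.  -0.  -0.2] open 0.999 ff 0.0
[0.001, -0.001, -0.001] [-124.6, -2.9, 33.8]
```

>>> {"name": "apply_moves", "arguments": {"turn": [[0,0,0],[0,0,0],[0,0,0],[0,0,0],[0,0,0]], "xyz": [[-50,-1,10],[-100,-2,25],[-124.6,-2.9,34],[-124.6,-2.9,34],[-124.6,-2.9,34]], "fingers": [0,0,0,0,0]}}

```text
time: 10.2
tool_pos: [460.7, -169.7, 129.5]
ee_rot: [-2.582, -1.789, -0.001]
wrist_force: [0.4, 0.5, -0.1]
opening: 1.002
finger_force: 0.0
```

Run:
```python
from h import *
crop('side',170,140,130,110,5,'pics/s2.png')
go((459.5,-171.7,40,-1.93))
```

```text
t 10.25 pos [ 460.9 -169.4  129.6] psi -1.929 F [ 1.  -0.2  0.5] open 0.997 ff 0.0
[0.0, -0.0, 0.001] [-2.7, -0.5, 89.6]
```

View pics/s2.png

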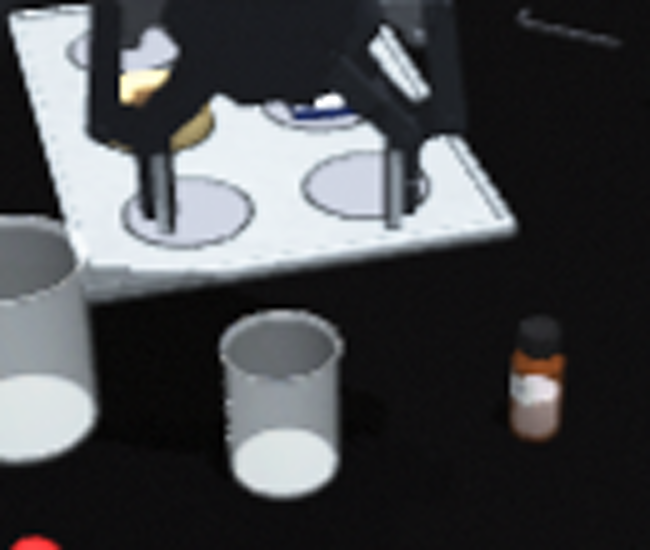

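Fingers straddle the small beaker (finger tips at (165,230) and (394,225), rim centre (281,345)). Descending.

>>> {"name": "apply_moves", "arguments": {"turn": [[0,0,0],[0,0,0],[0,0,0],[0,0,0],[0,0,0]], "xyz": [[-2.7,-0.5,20],[-2.7,-0.5,45],[-2.7,-0.5,70],[-2.7,-0.5,89],[-2.7,-0.5,89]], "fingers": [0,0,0,0,0]}}

```text
time: 10.88
tool_pos: [458.8, -171.7, 39.7]
ee_rot: [-2.58, -1.79, 0.001]
wrist_force: [0.4, -0.4, 0.7]
opening: 1.001
finger_force: 0.0
```

>>> {"name": "apply_moves", "arguments": {"turn": [[0,0,0],[0,0,0],[0,0,0],[0,0,0],[0,0,0]], "xyz": [[0,0,0],[0,0,0],[0,0,0],[0,0,0],[0,0,0]], "fingers": [50,90,130,150,150]}}

```text
time: 11.5
tool_pos: [459.3, -172.6, 41.1]
ee_rot: [2.582, 1.789, 0.001]
wrist_force: [-1.8, 0.8, 9.8]
opening: 0.595
finger_force: 24.3
```

>>> {"name": "apply_moves", "arguments": {"turn": [[0,0,0],[0,0,0],[0,0,0],[0,0,0],[0,0,0]], "xyz": [[0,0,0],[0,0,-10],[0,0,-30],[0,0,-60],[0,0,-80]], "fingers": [150,150,150,150,150]}}

```text
time: 12.12
tool_pos: [459.2, -172.7, 122.2]
ee_rot: [2.582, 1.788, 0.001]
wrist_force: [-0.3, -0.1, -1.5]
opening: 0.597
finger_force: 26.3
```

Run:
```python
from h import *
go((581.7,30.3,120,-1.684))
```

```text
t 12.125 pos [ 459.2 -172.7  122.2] psi -1.93 F [-0.3 -0.1 -1.5] open 0.597 ff 26.28137385611126
[0.001, -0.0, -0.246] [233.1, 43.3, 2.3]
```

>>> {"name": "apply_moves", "arguments": {"turn": [[0,0,-0.05],[0,0,-0.1],[0,0,-0.16],[0,0,-0.21],[0,0,-0.246]], "xyz": [[45,8,0],[95,18,0],[145,27,0],[195,36,1],[233,43.3,2]], "fingers": [150,150,150,150,150]}}

```text
time: 12.75
tool_pos: [582.2, 32.6, 119.1]
ee_rot: [2.34, 2.095, 0.001]
wrist_force: [0.7, 0.1, 0.4]
opening: 0.594
finger_force: 26.3
```

>>> {"name": "apply_moves", "arguments": {"turn": [[0,0,0],[0,0,0],[0,0,0],[0,0,0],[0,0,0]], "xyz": [[0,0,15],[0,0,40],[0,0,60],[0,0,70],[0,0,70]], "fingers": [150,150,150,150,150]}}

```text
time: 13.38
tool_pos: [581.1, 29.9, 48.0]
ee_rot: [-2.344, -2.092, 0.001]
wrist_force: [-0.7, 0.0, -0.3]
opening: 0.59
finger_force: 26.3
```

Run:
```python
from h import *
manip.capture('side');manip.capture('side')
go((581.7,30.3,46,-1.684))
```

```text
t 13.475 pos [581.7  30.1  48.9] psi -1.684 F [ 0.2 -0.3 -0.8] open 0.591 ff 26.2705008820825
[0.001, -0.0, -0.0] [0.2, -0.0, 2.9]
```

>>> {"name": "apply_moves", "arguments": {"turn": [[0,0,0],[0,0,0],[0,0,0],[0,0,0],[0,0,0]], "xyz": [[0,0,1],[0,0,2],[0,0,3],[0,0,3.2],[0,0,3.2]], "fingers": [150,150,150,150,150]}}

```text
time: 14.1
tool_pos: [581.5, 30.4, 46.0]
ee_rot: [-2.343, -2.092, -0.001]
wrist_force: [-6.1, 0.2, 16.2]
opening: 0.596
finger_force: 26.6
```

>>> {"name": "apply_moves", "arguments": {"turn": [[0,0,0],[0,0,0],[0,0,0],[0,0,0],[0,0,0]], "xyz": [[0,0,0],[0,0,0],[0,0,0],[0,0,0],[0,0,0]], "fingers": [85,70,50,20,0]}}

```text
time: 14.72
tool_pos: [581.4, 30.3, 45.1]
ee_rot: [2.343, 2.092, -0.0]
wrist_force: [1.0, 0.1, -0.6]
opening: 1.004
finger_force: 0.0
```

>>> {"name": "apply_moves", "arguments": {"turn": [[0,0,0],[0,0,0],[0,0,0],[0,0,0],[0,0,0]], "xyz": [[0,0,-10],[0,0,-35],[0,0,-70],[0,0,-105],[0,0,-110]], "fingers": [0,0,0,0,0]}}

```text
time: 15.35
tool_pos: [582.4, 30.4, 157.9]
ee_rot: [2.342, 2.091, 0.005]
wrist_force: [0.1, 0.5, -0.4]
opening: 1.002
finger_force: 0.0
```

Run:
```python
from h import *
go((574.4,-189,110,-1.89))
```

```text
t 15.35 pos [582.4  30.4 157.9] psi -1.684 F [ 0.1  0.5 -0.4] open 1.002 ff 0.0
[0.003, -0.002, 0.206] [-218.9, 16.6, 47.7]
```

>>> {"name": "apply_moves", "arguments": {"turn": [[0,0,0.05],[0,0,0.1],[0,0,0.15],[0,0,0.206],[0,0,0.206]], "xyz": [[-55,4,0],[-110,9,10],[-165,13,25],[-210,16,40],[-219,16.6,48]], "fingers": [40,80,80,80,80]}}

```text
time: 15.98
tool_pos: [571.8, -192.5, 106.2]
ee_rot: [2.55, 1.834, -0.003]
wrist_force: [-0.3, 1.1, 0.3]
opening: 0.682
finger_force: 0.0
```

Run:
```python
from h import *
manip.capture('top')
crop('side',235,150,100,90,6,'pics/s3.png')
crop('top',80,130,160,110,5,'pics/t3.png')
go((574.4,-188.5,28,-1.89))
```

```text
t 16.125 pos [ 573.  -188.5  106.7] psi -1.889 F [-0.5 -0.1  0.8] open 0.684 ff 0.0
[-0.001, -0.0, 0.001] [0.4, 1.5, 78.7]
```

View pics/s3.png

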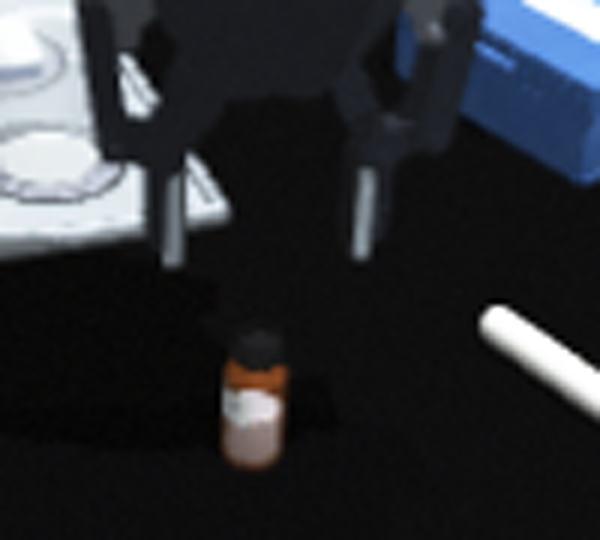

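View pics/t3.png

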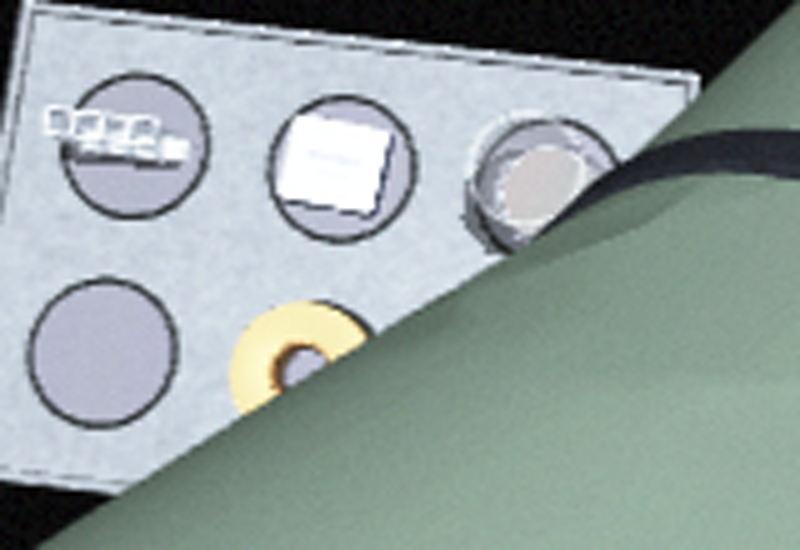

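The side view shows the vial (cap at (260,345)) between the fingers at x=172 and 362. The top view shows strip and beaker standing in the back-left and back-right rings.

>>> {"name": "apply_moves", "arguments": {"turn": [[0,0,0],[0,0,0],[0,0,0],[0,0,0],[0,0,0]], "xyz": [[0.4,1.5,25],[0.4,1.5,50],[0.4,1.5,70],[0.4,1.5,79],[0.4,1.5,79]], "fingers": [80,80,80,80,80]}}

```text
time: 16.75
tool_pos: [574.7, -188.9, 28.0]
ee_rot: [-2.545, -1.841, 0.0]
wrist_force: [0.6, 0.3, 0.7]
opening: 0.692
finger_force: 0.0
```

>>> {"name": "apply_moves", "arguments": {"turn": [[0,0,0],[0,0,0],[0,0,0],[0,0,0],[0,0,0]], "xyz": [[0,0,0],[0,0,0],[0,0,0],[0,0,0],[0,0,0]], "fingers": [120,150,180,215,215]}}

```text
time: 17.38
tool_pos: [574.9, -189.3, 28.5]
ee_rot: [2.546, 1.84, 0.001]
wrist_force: [-0.2, -0.1, 5.8]
opening: 0.262
finger_force: 24.3
```

>>> {"name": "apply_moves", "arguments": {"turn": [[0,0,0],[0,0,0],[0,0,0],[0,0,0],[0,0,0]], "xyz": [[0,0,0],[0,0,-10],[0,0,-30],[0,0,-70],[0,0,-110]], "fingers": [215,215,215,215,215]}}

```text
time: 18.0
tool_pos: [574.7, -189.4, 140.6]
ee_rot: [2.546, 1.84, 0.001]
wrist_force: [-0.4, 0.4, -0.3]
opening: 0.261
finger_force: 24.6
```

Run:
```python
from h import *
go((530,30,145,-1.6),(505,241.2,140,-1.47))
```

```text
t 18.0 pos [ 574.7 -189.4  140.6] psi -1.89 F [-0.4  0.4 -0.3] open 0.261 ff 24.554704427719116
[0.001, 0.0, -0.29] [194.3, -111.3, -4.5]
[0.001, 0.0, -0.42] [386.9, -201.3, 0.5]
```

>>> {"name": "apply_moves", "arguments": {"turn": [[0,0,-0.05],[0,0,-0.11],[0,0,-0.17],[0,0,-0.23],[0,0,-0.29]], "xyz": [[45,-25,0],[95,-52,0],[145,-80,0],[195,-108,0],[245,-135,0]], "fingers": [215,215,215,215,215]}}

```text
time: 18.62
tool_pos: [523.1, 87.5, 139.6]
ee_rot: [2.251, 2.191, 0.002]
wrist_force: [0.8, 0.7, -0.6]
opening: 0.264
finger_force: 24.6
```

Run:
```python
from h import *
go((505,241.2,140,-1.6),(505,241.2,38,-1.6))
```

```text
t 18.625 pos [523.1  87.5 139.6] psi -1.598 F [ 0.8  0.7 -0.6] open 0.264 ff 24.585920870304108
[0.001, -0.001, 0.002] [153.1, -22.3, -0.4]
[0.001, -0.001, 0.002] [153.1, -22.4, 101.6]
```

>>> {"name": "apply_moves", "arguments": {"turn": [[0,0,0],[0,0,0],[0,0,0],[0,0,0],[0,0,0]], "xyz": [[50,-7,0],[100,-15,0],[140,-20,0],[153.1,-22.3,15],[153.1,-22.3,35]], "fingers": [215,215,215,215,215]}}

```text
time: 19.25
tool_pos: [505.6, 240.4, 103.5]
ee_rot: [2.252, 2.19, 0.002]
wrist_force: [0.3, -0.3, -0.7]
opening: 0.258
finger_force: 24.6
```

>>> {"name": "apply_moves", "arguments": {"turn": [[0,0,0],[0,0,0],[0,0,0],[0,0,0],[0,0,0]], "xyz": [[0,0,25],[0,0,50],[0,0,62],[0,0,65],[0,0,65]], "fingers": [215,215,215,215,215]}}

```text
time: 19.88
tool_pos: [505.9, 239.3, 38.7]
ee_rot: [2.254, 2.188, 0.001]
wrist_force: [0.1, -0.1, -0.0]
opening: 0.259
finger_force: 24.6
```

Run:
```python
from h import *
manip.capture('side');manip.capture('side')
go((505,241.2,33.4,-1.6))
```

```text
t 19.975 pos [505.9 239.5  38.9] psi -1.6 F [-0.2 -0.3  0.7] open 0.26 ff 24.5752814412117
[0.001, -0.0, 0.0] [1.7, -0.9, 5.5]
```

>>> {"name": "apply_moves", "arguments": {"turn": [[0,0,0],[0,0,0],[0,0,0],[0,0,0],[0,0,0]], "xyz": [[1.7,-0.9,2],[1.7,-0.9,4],[1.7,-0.9,5.5],[1.7,-0.9,5.7],[1.7,-0.9,5.7]], "fingers": [215,215,215,215,215]}}

```text
time: 20.6
tool_pos: [504.8, 241.4, 33.4]
ee_rot: [-2.253, -2.189, -0.001]
wrist_force: [-6.3, -1.8, 24.9]
opening: 0.258
finger_force: 27.0
```

>>> {"name": "apply_moves", "arguments": {"turn": [[0,0,0],[0,0,0],[0,0,0],[0,0,0],[0,0,0]], "xyz": [[0,0,0],[0,0,0],[0,0,0],[0,0,0],[0,0,0]], "fingers": [165,150,130,110,110]}}

```text
time: 21.22
tool_pos: [504.7, 241.1, 32.3]
ee_rot: [2.253, 2.189, -0.0]
wrist_force: [0.4, -0.1, -0.3]
opening: 0.569
finger_force: 0.0
```

>>> {"name": "apply_moves", "arguments": {"turn": [[0,0,0],[0,0,0],[0,0,0],[0,0,0],[0,0,0]], "xyz": [[0,0,-15],[0,0,-40],[0,0,-80],[0,0,-120],[0,0,-140]], "fingers": [110,110,110,80,0]}}

```text
time: 21.85
tool_pos: [505.2, 241.3, 175.5]
ee_rot: [2.253, 2.188, 0.004]
wrist_force: [-0.3, 0.3, -0.0]
opening: 0.879
finger_force: 0.0
```

Run:
```python
from h import *
go((505,0,190,-1.8),(465.3,-286.7,120,-2.13))
```

```text
t 21.85 pos [505.2 241.3 175.5] psi -1.6 F [-0.3  0.3 -0. ] open 0.879 ff 0.0
[0.002, -0.002, 0.2] [-241.2, 6.9, -14.9]
[0.002, -0.002, 0.53] [-529.1, -24.6, 54.5]
```

>>> {"name": "apply_moves", "arguments": {"turn": [[0,0,0.1],[0,0,0.2],[0,0,0.3],[0,0,0.4],[0,0,0.5]], "xyz": [[-60,0,-5],[-120,1,-5],[-180,3,-5],[-240,3,0],[-300,0,5]], "fingers": [0,0,0,0,0]}}

```text
time: 22.48
tool_pos: [495.9, -60.5, 168.4]
ee_rot: [2.727, 1.559, 0.002]
wrist_force: [0.6, 0.5, -0.8]
opening: 1.001
finger_force: 0.0
```

Run:
```python
from h import *
go((465.3,-286.7,100,-2.13))
```

```text
t 22.475 pos [495.9 -60.5 168.4] psi -2.103 F [ 0.6  0.5 -0.8] open 1.001 ff 0.0
[0.001, -0.001, 0.027] [-210.5, 88.3, 68.2]
```

>>> {"name": "apply_moves", "arguments": {"turn": [[0,0,0.027],[0,0,0.027],[0,0,0.027],[0,0,0.027],[0,0,0.027]], "xyz": [[-50,21,5],[-105,44,15],[-160,67,35],[-200,84,55],[-210.5,88.3,68]], "fingers": [0,0,0,0,0]}}

```text
time: 23.1
tool_pos: [464.9, -287.9, 99.6]
ee_rot: [2.748, 1.521, -0.0]
wrist_force: [0.5, 0.5, 0.5]
opening: 1.0
finger_force: 0.0
```

Run:
```python
from h import *
manip.capture('side')
im=manip.capture('top')[120:250,65:225]
cv2.imwrite('pics/t4.png',cv2.resize(im,None,fx=4.6,fy=4.6,interpolation=cv2.INTER_CUBIC))
crop('side',180,190,130,110,5,'pics/s4.png')
go((465.3,-286.7,30,-2.13))
```

```text
t 23.25 pos [ 465.9 -284.6   99.6] psi -2.127 F [ 0.9  1.  -0.2] open 0.998 ff 0.0
[-0.001, -0.0, 0.003] [-2.1, 0.7, 69.6]
```

View pics/t4.png

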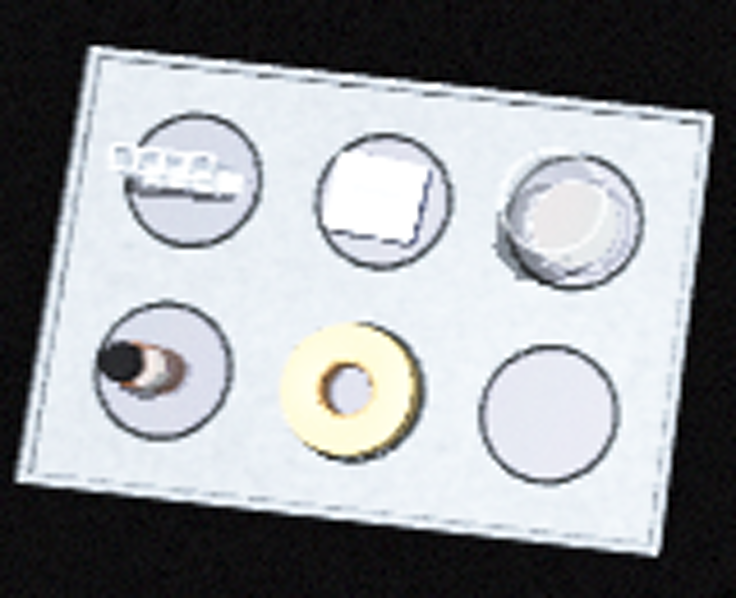

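View pics/s4.png

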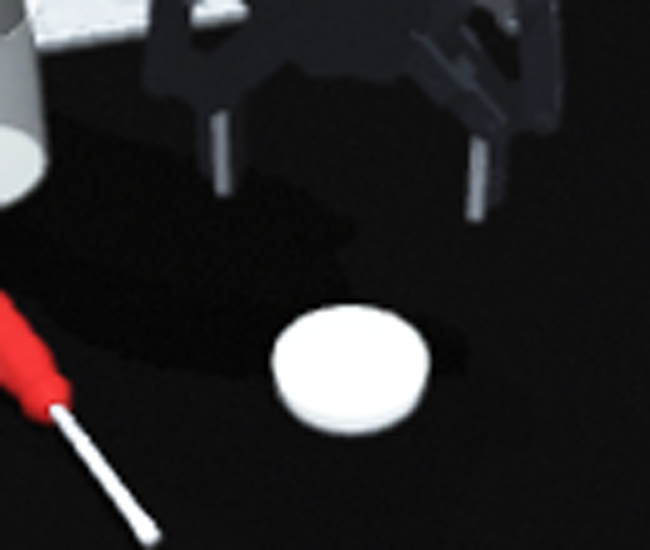

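Vial (cap at (121,363)), strip (mouths (122,157) to (203,164)) and beaker (floor (565,217)) all stand in their rings; in the side view the dish, top at (351,360), lies between the fingers. I'll convert these to positions.

Run:
```python
from h import *
n=lambda p:((p[0]+.5)/4.6-.5+65,(p[1]+.5)/4.6-.5+120)
for nm,p,z in [('vial cap',(121,363),61),('stripA',(122,157),50),('stripB',(203,164),50),('beaker floor',(568,217),7),('ringBR',(575,221),5),('ringFL',(166,371),5),('ringBL',(195,181),5)]:
    print(nm,world('top',n(p),z).round(1))
for nm,X in [('rim72',(581.8,31.2,72)),('floor',(581.8,31.2,6)),('dish',(465,-287,14))]:
    q=proj('top',X);print(nm,((q-[65,120]+.5)*4.6-.5).round(0))
go()
```

```text
vial cap [503.7 239.1  61. ]
stripA [607.  248.5  50. ]
stripB [603.4 208.1  50. ]
beaker floor [584.2  34.2   7. ]
ringBR [582.5  30.9   5. ]
ringFL [504.8 239.6   5. ]
ringBL [603.9 229.2   5. ]
rim72 [552. 198.]
floor [574. 222.]
dish [1200.  448.]
t 23.25 pos [ 465.9 -284.6   99.6] psi -2.127 F [ 0.9  1.  -0.2] open 0.998 ff 0.0
```

Run:
```python
from h import *
def tile(n,x0,y0,w,h,f):
    im=cv2.resize(manip.capture(n)[y0:y0+h,x0:x0+w],None,fx=f,fy=f,interpolation=cv2.INTER_CUBIC)
    a=im.copy()
    t=np.linspace(0,6.283,73)
    for z,r,col in((72,26,(0,0,255)),(5,26,(0,200,0))):
        P=[((proj(n,(581.8+r*np.cos(k),31.2+r*np.sin(k),z))-[x0,y0]+.5)*f-.5) for k in t]
        cv2.polylines(a,[np.int32(np.round(np.array(P)*16))],True,col,1,cv2.LINE_AA,4)
    return np.hstack([im,a])
A=tile('top',168,146,42,40,9);q=proj('side',(581.8,31.2,38)).round().astype(int);print(q)
B=tile('side',q[0]-21,q[1]-16,42,24,9)
cv2.imwrite('pics/b5.png',np.vstack([A,B]));print(A.shape,B.shape)
```

```text
[244 168]
(360, 756, 3) (216, 756, 3)
```

View pics/b5.png

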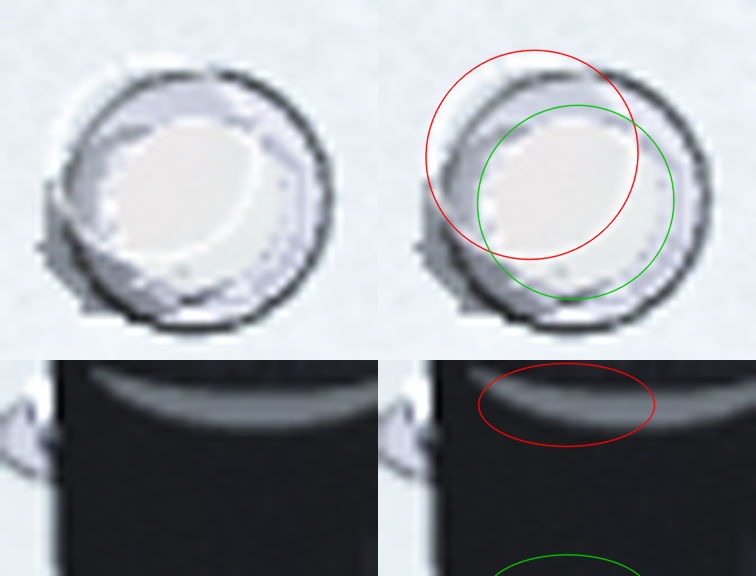

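The overlay (red/green = predicted beaker rim/foot at the ring centre) matches the beaker's rim arc and floor to within 1–2 mm, so the beaker is centred. Going down to the dish.

>>> {"name": "apply_moves", "arguments": {"turn": [[0,0,0.003],[0,0,0.003],[0,0,0.003],[0,0,0.003],[0,0,0.003]], "xyz": [[-2.1,0.7,25],[-2.1,0.7,50],[-2.1,0.7,70],[-2.1,0.7,80],[-2.1,0.7,80]], "fingers": [0,0,0,0,0]}}

```text
time: 23.98
tool_pos: [465.7, -286.6, 19.6]
ee_rot: [-2.747, -1.523, -0.0]
wrist_force: [-0.1, -0.0, 0.9]
opening: 1.0
finger_force: 0.0
```

Run:
```python
from h import *
manip.capture('side');manip.capture('side')
go((465.3,-286.9,11.5,-2.13))
```

```text
t 24.075 pos [ 465.9 -287.1   20.2] psi -2.129 F [ 0.5  0.  -0.5] open 0.995 ff 0.0
[0.001, -0.0, 0.001] [-0.2, -0.6, 8.7]
```

>>> {"name": "apply_moves", "arguments": {"turn": [[0,0,0],[0,0,0],[0,0,0],[0,0,0],[0,0,0]], "xyz": [[0,-0.5,4],[0,-0.5,8.5],[0,-0.5,8.5],[0,-0.5,8.5],[0,-0.5,8.5]], "fingers": [0,0,20,40,50]}}

```text
time: 24.7
tool_pos: [465.0, -287.0, 11.0]
ee_rot: [2.748, 1.522, 0.0]
wrist_force: [-0.6, -0.8, -0.2]
opening: 0.808
finger_force: 0.0
```

>>> {"name": "apply_moves", "arguments": {"turn": [[0,0,0],[0,0,0],[0,0,0],[0,0,0],[0,0,0]], "xyz": [[0,0,0],[0,0,0],[0,0,0],[0,0,0],[0,0,0]], "fingers": [70,90,110,130,130]}}

```text
time: 25.32
tool_pos: [465.0, -286.9, 11.2]
ee_rot: [2.748, 1.522, 0.0]
wrist_force: [-1.1, 1.1, 6.3]
opening: 0.655
finger_force: 25.3
```

>>> {"name": "apply_moves", "arguments": {"turn": [[0,0,0],[0,0,0],[0,0,0],[0,0,0],[0,0,0]], "xyz": [[0,0,-10],[0,0,-40],[0,0,-80],[0,0,-120],[0,0,-130]], "fingers": [130,130,130,130,130]}}

```text
time: 25.95
tool_pos: [465.8, -287.3, 143.6]
ee_rot: [2.746, 1.521, 0.003]
wrist_force: [-0.5, 0.1, -1.1]
opening: 0.653
finger_force: 26.9
```

Run:
```python
from h import *
go((581.7,31,125,-1.684))
```

```text
t 25.95 pos [ 465.8 -287.3  143.6] psi -2.13 F [-0.5  0.1 -1.1] open 0.653 ff 26.890596812590957
[0.004, 0.0, -0.446] [331.3, -70.7, 18.6]
```

>>> {"name": "apply_moves", "arguments": {"turn": [[0,0,-0.06],[0,0,-0.13],[0,0,-0.2],[0,0,-0.27],[0,0,-0.34]], "xyz": [[45,-10,0],[95,-20,0],[145,-31,0],[195,-41,0],[245,-52,0]], "fingers": [130,130,130,130,130]}}

```text
time: 26.58
tool_pos: [551.1, -49.9, 140.8]
ee_rot: [-2.449, -1.968, 0.0]
wrist_force: [0.6, 0.3, -0.2]
opening: 0.655
finger_force: 26.9
```

Run:
```python
from h import *
go((581.7,31,125,-1.684))
```

```text
t 26.575 pos [551.1 -49.9 140.8] psi -1.788 F [ 0.6  0.3 -0.2] open 0.655 ff 26.881234477332328
[-0.0, 0.0, -0.104] [85.6, 12.5, 15.8]
```

>>> {"name": "apply_moves", "arguments": {"turn": [[0,0,-0.05],[0,0,-0.104],[0,0,-0.104],[0,0,-0.104],[0,0,-0.104]], "xyz": [[35,5,0],[70,10,0],[85.6,12.5,8],[85.6,12.5,25],[85.6,12.5,35]], "fingers": [130,130,130,130,130]}}

```text
time: 27.2
tool_pos: [580.7, 27.7, 104.3]
ee_rot: [-2.347, -2.087, 0.003]
wrist_force: [0.9, 0.3, -0.6]
opening: 0.658
finger_force: 26.9
```

Run:
```python
from h import *
manip.capture('top');manip.capture('side');manip.capture('side');manip.capture('side')
q=proj('side',(581.8,31.2,70)).round().astype(int)
crop('side',q[0]-50,q[1]-40,100,75,7,'pics/d1.png')
go((581.7,31.1,83.2,-1.684))
```

```text
t 27.45 pos [581.7  28.4 106.1] psi -1.687 F [-0.1  0.7 -0.3] open 0.657 ff 26.881576663290616
[0.0, 0.0, -0.003] [2.7, -0.3, 22.9]
```

View pics/d1.png

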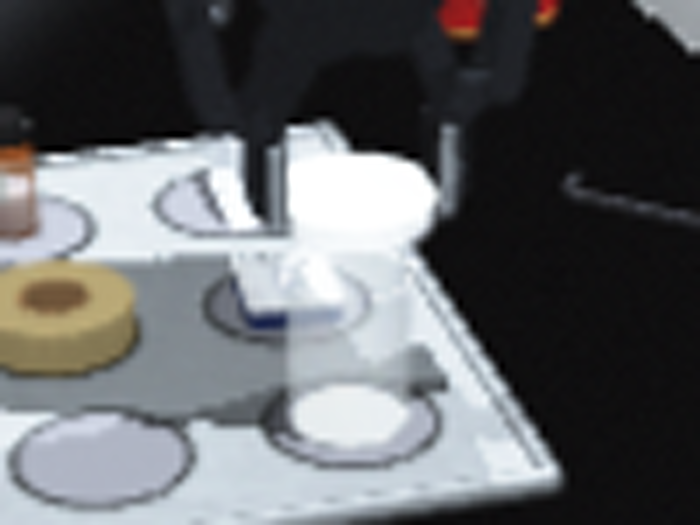

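Run:
```python
from h import *
q0=proj('side',(581.8,31.2,70)).round()-[50,40]
for X in [(581.8,31.2,5),(581.8,31.2,6),(581.8,31.2,72),(581.7,28.4,95),(581.7,28.4,102),(586.7,28.4,102)]:
    print(X,((proj('side',X)-q0+.5)*7-.5).round(1))
```

```text
(581.8, 31.2, 5) [356.8 429.6]
(581.8, 31.2, 6) [356.8 427.4]
(581.8, 31.2, 72) [356.3 278.7]
(581.7, 28.4, 95) [358.7 227.4]
(581.7, 28.4, 102) [358.6 210.5]
(586.7, 28.4, 102) [371.  208.2]
```

Run:
```python
from h import *
im=manip.capture('side').mean(2).astype(int)
q0=(proj('side',(581.8,31.2,70)).round()-[50,40]).astype(int);print(q0)
for r in (24,27,30,33,36,40,44,48,56,58,60):
    print(r,im[q0[1]+r,q0[0]+34:q0[0]+68].tolist())
```

```text
[193 117]
24 [144, 47, 28, 28, 90, 141, 110, 239, 254, 255, 255, 255, 255, 255, 255, 255, 255, 255, 254, 254, 254, 254, 254, 254, 254, 253, 209, 61, 47, 130, 132, 72, 38, 23]
27 [239, 112, 31, 29, 82, 137, 113, 235, 254, 255, 255, 255, 255, 255, 255, 255, 255, 255, 255, 255, 255, 255, 255, 255, 254, 254, 254, 252, 193, 138, 132, 72, 26, 18]
30 [254, 238, 100, 34, 70, 134, 128, 225, 254, 255, 255, 255, 255, 255, 255, 255, 255, 255, 255, 255, 255, 255, 255, 255, 255, 253, 247, 194, 94, 82, 63, 27, 14, 13]
33 [159, 158, 152, 145, 163, 158, 157, 187, 236, 243, 243, 244, 245, 246, 247, 248, 249, 249, 249, 248, 247, 245, 246, 244, 239, 216, 136, 51, 14, 15, 14, 14, 13, 14]
36 [202, 226, 204, 177, 215, 208, 221, 243, 247, 247, 251, 251, 246, 238, 234, 234, 233, 231, 231, 230, 230, 235, 242, 216, 215, 154, 50, 15, 13, 15, 14, 15, 14, 15]
40 [191, 219, 219, 223, 220, 215, 232, 216, 212, 223, 252, 253, 253, 253, 239, 215, 196, 190, 219, 227, 226, 222, 217, 213, 233, 197, 197, 225, 138, 14, 14, 15, 14, 14]
44 [81, 113, 159, 149, 141, 143, 132, 161, 172, 172, 173, 172, 169, 170, 182, 212, 220, 205, 180, 205, 215, 213, 211, 205, 214, 232, 235, 226, 167, 211, 168, 63, 14, 15]
48 [102, 82, 69, 73, 81, 89, 99, 156, 171, 172, 174, 170, 173, 180, 186, 192, 217, 224, 224, 223, 220, 217, 212, 206, 222, 233, 235, 235, 235, 236, 194, 181, 216, 151]
56 [138, 117, 105, 105, 98, 76, 61, 130, 160, 192, 222, 229, 233, 236, 238, 238, 238, 238, 237, 234, 230, 219, 179, 152, 114, 121, 104, 140, 181, 203, 209, 208, 228, 235]
58 [97, 98, 97, 77, 54, 67, 84, 161, 224, 235, 236, 236, 236, 236, 237, 237, 237, 238, 237, 238, 238, 238, 237, 235, 204, 183, 178, 130, 139, 192, 208, 208, 208, 208]
60 [96, 96, 94, 53, 63, 79, 81, 131, 221, 235, 235, 235, 235, 236, 237, 237, 237, 238, 237, 237, 237, 237, 236, 217, 189, 182, 184, 184, 110, 177, 207, 208, 207, 208]
```

Run:
```python
from h import *
def c(X,x0,y0,f): return ((proj('side',X)-[x0,y0]+.5)*f-.5).round(1)
def two(pos,psi,half,z):
    y=np.array([-np.sin(psi),np.cos(psi)]);p=np.array(pos)
    return [(*(p[:2]+s*half*y),z) for s in(-1,1)]
print('s2 fingers',[c(X,170,140,5) for X in two((460.9,-169.4),-1.93,42.5,128)],'obs 165,394')
print('s2 beaker rim',c((459.4,-172,67),170,140,5),'obs 281,345 foot',c((459.4,-172,2),170,140,5),'obs 285,462')
print('s3 fingers',[c(X,235,150,6) for X in two((573,-188.5),-1.89,29,99)],'obs 172,362')
print('s3 vial',c((574.8,-189.3,56),235,150,6),'obs 260,340')
print('s4 fingers',[c(X,180,190,5) for X in two((465.9,-284.6),-2.13,42.5,98)],'obs 222,476')
print('s4 dish',c((465.1,-287,14),180,190,5),'obs 351,360')
print('now fingers',[c(X,193,117,7) for X in two((581.7,28.4),-1.687,29,99)],'obs 284,441')
```

```text
s2 fingers [array([178.8, 230.6]), array([386.2, 226.7])] obs 165,394
s2 beaker rim [285.8 352.7] obs 281,345 foot [290.  469.8] obs 285,462
s3 fingers [array([183. , 247.9]), array([342.6, 241.3])] obs 172,362
s3 vial [262.5 341.7] obs 260,340
s4 fingers [array([242.7, 185. ]), array([467.7, 208.3])] obs 222,476
s4 dish [353.3 364.7] obs 351,360
now fingers [array([283.3, 227.3]), array([432.9, 208.3])] obs 284,441
```

The side view shows the dish level just above the beaker. The closing axis puts both at x≈581.5, and the side image suggests a slight −x correction, so I'll use x=581.0.

>>> {"name": "apply_moves", "arguments": {"turn": [[0,0,0],[0,0,0],[0,0,0],[0,0,0],[0,0,0]], "xyz": [[2.7,-1,5],[2.7,-1,12],[2.7,-1,18],[2.7,-1,20],[2.7,-1,20]], "fingers": [130,130,130,130,130]}}

```text
time: 28.12
tool_pos: [580.9, 31.9, 85.8]
ee_rot: [-2.346, -2.09, 0.0]
wrist_force: [0.3, -0.2, -0.4]
opening: 0.657
finger_force: 26.9
```

>>> {"name": "apply_moves", "arguments": {"turn": [[0,0,0],[0,0,0],[0,0,0],[0,0,0],[0,0,0]], "xyz": [[0,0,1],[0,0,2],[0,0,2.8],[0,0,2.8],[0,0,2.8]], "fingers": [130,130,130,130,130]}}

```text
time: 28.75
tool_pos: [581.0, 32.0, 83.2]
ee_rot: [2.345, 2.09, 0.0]
wrist_force: [-0.1, -0.2, 0.1]
opening: 0.659
finger_force: 26.9
```

>>> {"name": "apply_moves", "arguments": {"turn": [[0,0,0],[0,0,0],[0,0,0]], "xyz": [[-0.8,0,0],[-0.8,0,0.4],[-0.8,0,0.4]], "fingers": [130,130,130]}}

```text
time: 29.12
tool_pos: [581.1, 31.5, 83.0]
ee_rot: [-2.345, -2.09, -0.001]
wrist_force: [-1.3, 2.3, 7.0]
opening: 0.657
finger_force: 27.5
```

>>> {"name": "apply_moves", "arguments": {"turn": [[0,0,0],[0,0,0],[0,0,0]], "xyz": [[0,0,0.4],[0,0,0.4],[0,0,0.4]], "fingers": [130,130,130]}}

```text
time: 29.5
tool_pos: [581.1, 31.6, 82.9]
ee_rot: [-2.345, -2.09, -0.001]
wrist_force: [-2.4, 3.5, 12.5]
opening: 0.659
finger_force: 27.9
```

Contact on the rim; release gently and rise.

>>> {"name": "apply_moves", "arguments": {"turn": [[0,0,0],[0,0,0],[0,0,0],[0,0,0],[0,0,0]], "xyz": [[0,0,-0.4],[0,0,-0.4],[0,0,-0.4],[0,0,-0.4],[0,0,-0.4]], "fingers": [80,65,50,20,0]}}

```text
time: 30.12
tool_pos: [580.9, 31.2, 82.7]
ee_rot: [-2.345, -2.09, 0.0]
wrist_force: [-1.0, -0.2, 0.3]
opening: 1.001
finger_force: 0.0
```

>>> {"name": "apply_moves", "arguments": {"turn": [[0,0,0],[0,0,0],[0,0,0],[0,0,0],[0,0,0]], "xyz": [[0,0,0],[0,0,-10],[0,0,-35],[0,0,-75],[0,0,-110]], "fingers": [0,0,0,0,0]}}

```text
time: 30.75
tool_pos: [580.9, 31.1, 194.7]
ee_rot: [2.345, 2.089, 0.001]
wrist_force: [-0.6, 0.4, 0.2]
opening: 0.994
finger_force: 0.0
```

>>> {"name": "apply_moves", "arguments": {"turn": [[0,0,0],[0,0,0],[0,0,0],[0,0,0],[0,0,0]], "xyz": [[-60,0,0],[-120,0,0],[-180,0,0],[-235,0,0],[-285,0,0]], "fingers": [0,0,0,0,0]}}

```text
time: 31.38
tool_pos: [547.7, -254.0, 193.6]
ee_rot: [2.346, 2.089, 0.0]
wrist_force: [0.8, 0.6, -0.1]
opening: 1.0
finger_force: 0.0
```

Run:
```python
from h import *
for _ in range(4): s=manip.capture('side')
t=manip.capture('top')
def tile(im,n,x0,y0,w,h,f,items):
    a=cv2.resize(im[y0:y0+h,x0:x0+w],None,fx=f,fy=f,interpolation=cv2.INTER_CUBIC)
    for c,z,r,col in items:
        P=[((proj(n,(c[0]+r*np.cos(k),c[1]+r*np.sin(k),z))-[x0,y0]+.5)*f-.5) for k in np.linspace(0,6.283,73)]
        cv2.polylines(a,[np.int32(np.round(np.array(P)*16))],True,col,1,cv2.LINE_AA,4)
    return a
T=tile(t,'top',150,132,62,60,6.4,[((582,31.2),86,31,(0,0,255))])
S=tile(s,'side',210,125,62,60,6.4,[])
T2=tile(t,'top',65,125,155,80,2.5,[]);S2=tile(s,'side',165,125,155,80,2.5,[])
top=np.hstack([T,S]);bot=np.hstack([T2,S2]);w=min(top.shape[1],bot.shape[1])
cv2.imwrite('pics/f.png',np.vstack([top[:,:w],bot[:,:w]]));print(w)
go()
```

```text
776
t 31.625 pos [ 548.3 -251.5  193.1] psi -1.686 F [ 0.1  0.3 -0.5] open 1.003 ff 0.0
```

View pics/f.png

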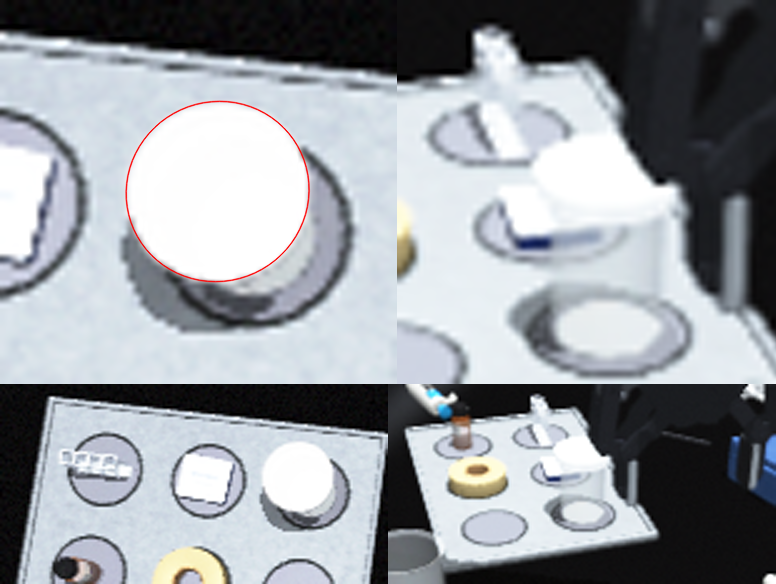

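The final picture shows the dish level on the beaker, matching the predicted circle in the top view. In the side view the dish centre (~604) lies over the beaker floor centre (~606). The strip and vial stand in their rings, and the gripper is clear of everything.

```bash
python3 -c "
from plant import manip
print(manip.finish_job())"
```

```text
the job is handed in; nothing more can be done
None
```

I handed the job in at about 32 s. The strip, beaker and vial stand upright in their rings, about 1–2 mm off centre or better by camera. The petri dish sits level and centred on the beaker, and the gripper is clear of everything.

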